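Raise the price-card stand over the eggs and hold it up

TASK

Put up the telescopic price-card stand so that the card will show above the eggs: swing its red cam lever round to the open position to free the tube, then take the grey pull grip with its red button squeezed in and draw the tube all the way up, past the first stop, to the second (top) stop. Finish while still holding it up there by the grip with the button squeezed in, because I will then close the lever myself. Do not drag the tube up while the lever still clamps it, and leave the egg tray, the cash box and the pen pot where they are.

Things in the scene. Friction and masses are not known exactly. Their poses are not given: they have to be found in the camera images.
- stand: Price-card stand: dark steel base 170 x 120 x 10 mm screwed to the counter (x -75 to +95), upright square aluminium tube, 28 mm; at its top (z 142 to 170) a black clamp collar 37 mm square with two ears out to 34 mm on the -y side, which carry the cam lever between them. Origin: on the counter under the tube's axis; z up. Heights given below are above the counter.
- grip (a point): Grey pull grip on top of the sliding tube, a rounded block 28 (x) x 34 (y) x 46 (z) mm; this point is its centre, on the tube's axis, 199 mm up with the tube down, 299 mm at the second stop; axes parallel to the stand's. The red button is on its +y side: 41 mm wide along y over it, 35 mm with it in, so a pinch along y at mid height squeezes it. A steel card clip rises to 37 mm above its centre.
- mast (a joint): The sliding inner tube (19 mm square, steel) with the grip: 0 down (as it starts), 0.050 m first stop, 0.100 m second and last stop (hard). Unless the button is in, a catch holds it at each of the three, with 1.5 mm of play. Moving weight 0.23 to 0.39 kg, friction 1.5 N and light drag; freed and with the button in, it sinks back when let go.
- button (a joint): The red button, 18 mm across: 0 out, 0.006 m fully in (it then still stands 1 mm proud). The catch is withdrawn from 0.0045 m on. Spring: 4 N to start, 9 N fully in. Let out between two stops, it catches at the next stop reached.
- button_face (a point): Centre of the outer face of the red button, 24 mm from the tube's axis on the grip's +y side.
- cam (a joint): The red cam lever on an upright pin: 0 fully clamped, pointing to the stand's -x; it grows anticlockwise seen from above to its end stop at 1.6 rad, fully open, pointing to the stand's -y. Starts at 0 to 0.25. Its toothed steel cam bites into notches in the sliding tube (1 mm of play) until about 1.05 and is clear above that. 3 N at its tip turns it; it stays where it is left.
- cam_pivot (a point): Axis of the cam lever's pin at the lever's mid height: 22 mm from the tube's axis towards the stand's -y, 156 mm above the counter.
- cam_tip (a point): Near the outer end of the cam lever, 70 mm from its pin, at mid height (156 mm up). The lever is 12 mm high (z 150 to 162), 8 mm thick, with a round end 14 mm across centred 73 mm from the pin; free on both sides, so that closed fingers reaching down beside it can push it round.
- egg_tray: Bystander: a grey pulp tray of ten brown eggs, 105 x 245 mm, 65 mm high; origin under its centre, long side along its y.
- cash_box: Bystander: a green steel cash box, 154 x 204 mm, 97 mm high over its handle; origin under its centre.
- pen_pot: Bystander: a blue pot of marker pens, 72 mm across, 135 mm high over the pens; origin under its centre.
Not all that is in view belongs to the job. Of the things that look like the stand, the smallest one is meant.

How it is judged:
On the way, in this order (a step that is already met when the one before it is completed fails the run):
1. the cam lever has been swung open (value of joint cam above 1.2 rad and value of joint mast below 0.01 m), for 0.2 s.
2. the tube is drawn up past the first stop by the grip, with the button in (value of joint mast above 0.055 m and value of joint button above 0.0045 m and contact force between the fingers and mast above 4 N), for 0.05 s.
At the end, for the whole second after the job is handed in: Held still at the second stop (tube up 95 mm or more of 100) by fingers gripping the grip (over 4 N) with its button at least 4.5 mm in, so only the hand carries it; cam lever open (over 1.2 rad); egg tray, cash box and pen pot within 15 mm of where they were (value of joint mast above 0.095 m and value of joint button above 0.0045 m and contact force between the fingers and mast above 4 N and velocity of joint mast between -0.02 and 0.02 m/s and value of joint cam above 1.2 rad and distance of each of egg_tray, cash_box, pen_pot from where it was at the start of the episode below 0.015 m); the arm keeps its last pose, push and grip.
It fails at once if the tube was dragged up while the lever still clamped it (value of joint mast above 0.01 m and value of joint cam below 0.9 rad).
It fails at once if a bystander was shoved or knocked over (distance of any of egg_tray, cash_box, pen_pot from where it was at the start of the episode above 0.025 m or angle between any of egg_tray, pen_pot's own z axis and vertical above 0.3 rad).
It also fails if it takes over 45 s, if anything falls off the work surface, if the arm or the gripper's body presses on something with over 40 N, if the wrist force passes 120 N, or if a joint passes its speed limit or range.

ROBOT

A 7-joint arm with a two-finger parallel gripper is mounted at the origin on the work surface. World frame = base frame: x ahead of the robot, y to its left, z up, the work surface at z = 0. Lengths are in m, angles in rad, forces in N, time in s.
With the tool pointing down it reaches from about 0.4 to 0.85 m from the base axis. Payload 10.4 kg.
Tool frame: the origin (TCP) lies midway between the tips of the shut fingers; the grasp point (between the pads) lies 19 mm behind it; z points along the fingers, x is the direction in which the jaws open and shut, and the axes are right-handed (so a half turn about z gives the same grasp; the last joint's range is limited). The gripper opens to 85 mm and grips with 20 to 120 N. Pads are 22 mm wide; open, the fingers measure 114 mm over their backs; the gripper's body (76 mm by 85 mm) begins 54 mm behind the grasp point. The pads swing forward as they close: fully open they stand 13 mm farther back than shut.
Start: joints at [-1.245, 0.332, -0.065, 1.46, 0.022, 1.35, -0.088], TCP at [0.214, 0.587, 0.231] pointing down, gripper open.
Joint ranges: [-2.6, 2.6], [-0.5, 2.12], [-1.47, 1.34], [0.16, 2.42], [-1.27, 4.41], [0.06, 2.06], [-2.6, 2.6]. Speed limits (rad/s): [2.22, 2.22, 2.79, 2.79, 3.14, 3.14, 3.14].

INTERFACE

Orientations are given as a unit quaternion [x, y, z, w].
In Python, from workcell import monitor, eyes, ticket, models gives the robot as it stands.
- The arm moves only by the tool servo_tool, never from a script. Its argument "motion" is a list of rows, each a list of 7 numbers: the opening, from 0 (shut) to 1 (fully open), then the shift along the tool's x, y, z in m, then the turn, a rotation vector about the tool's x, y, z in degrees. In form: [[fingers, tx, ty, tz, rx, ry, rz], ...]. A call has 1 to 20 rows; each row is the pose to reach, as a shift and turn from the pose commanded when the call began, along the tool's axes at that moment; what a row does not reach only later rows make up. A row lasts 1/8 s, in which the tool goes at most 62.5 mm and 10.7 degrees, less where a joint would pass 70% of its speed; a pose out of reach is approached as far as the arm can. A call with a gripper value outside its range is refused whole. The fingers move at their own pace and stop on an object; "grip_force" is the grip in N (left out, the last holds). Time passes only in rows, so rows that repeat a pose let the fingers close. It gives the time, the measured TCP pose, the force and the opening at its end, in the units of the state.
- monitor.get_obs(): the state, without advancing time (a new reading comes with each control period).
- eyes.camera(name): name is "scene" or "top" or "wrist"; returns (picture, depth): 384x512x3 uint8, blue, green, red; 384x512 float32, m along the optical axis (not along the pixel's ray), 0 where there is no reading.
- eyes.camera_info(name): a dict with "intrinsics" (3x3 intrinsics, pixels), "k1" (the pictures are not rectified: a ray, as slopes to the right and down, at radius r is drawn at 1 + k1 r^2 times it, then the intrinsics apply), "extrinsics" (4x4, takes a point from world to camera coordinates); the wrist camera has in their place "tool_from_camera" (4x4, takes a point from camera to tool coordinates, whose origin is the TCP and whose axes are the tool frame's). Camera axes: x right, y down, z forward; pixel columns grow to the right and rows downward; lengths in m; the calibration is good to about 2 mm. A picture is of the moment at which its call begins: read the wrist's pose just before it. camera_info takes no time and is no camera call.
- ticket.hand_in(): hands the job in, once; it reports no verdict.
Trained networks look in the newest picture that a camera, given by its name, has taken for a name from the list of things; names that differ only in an ending like _2 or _b are one class to them, and where a whole thing is asked for, a point or a joint stands for the part that bears it (a point fixed in the world has none). Each returns a list of dicts, best first, with "confidence" (0 to 1); they miss things now and then, are a little off and sometimes report something else, mostly with a low value. They report only what shows in the picture. A call takes as long as a camera call. They do not tell look-alikes from the thing itself.
- models.boxes_of(camera, thing): "point" ([x, y, z] in m, in the coordinates of the camera as it stood for that picture, good to about 4 mm: the middle of the surface that is visible of it).
The state is a dict: "clock": time; "joint_pos": joint angles; "joint_velocities": joint speeds; "tau": joint torques, N m; "position": TCP position; "ee_rot": TCP orientation; "ft_force": force on the tool from outside, world axes, zero at the start; "torque": the same for the moment, N m; "grip_width": opening from 0.0 (shut) to 1.0 (fully open).
Only numpy, scipy, OpenCV 4.12 (cv2) and the standard library are available. Lean on these libraries where they do the work, as an engineer would, in place of code of your own. Each camera call takes 0.05 s, during which the arm holds its last target. There are 200 camera calls.

## Working session

There is one attempt and no reset: what is moved stays moved. The work goes in short steps, Python scripts to look and compute and a tool call to move; the robot and the scene stay as the last step left them, time stands still between calls to the robot, and variables do not carry over. Pictures are saved under pics/ and viewed, about 8 in all and at most 12, crops included, and the job is handed in when it is done.

Besides the shell and the picture viewer there is one more tool, called after "Emit:" as name([rows], argument=value, ...), one row to a line, values as JSON. servo_tool: Moves the arm, as the interface text tells. Its arguments: {"type":"object","properties":{"motion":{"type":"array"},"grip_force":{"type":"number"}},"required":["motion"]}

```bash
mkdir -p pics; cat > h.py <<'E'
import numpy as np, cv2
from scipy.spatial.transform import Rotation as R
from workcell import monitor, eyes, ticket, models
np.set_printoptions(precision=4,suppress=True)
def T_tool():
    o=monitor.get_obs(); T=np.eye(4); T[:3,:3]=R.from_quat(o["ee_rot"]).as_matrix(); T[:3,3]=o["position"]; return T
def shot(n):
    T=T_tool(); p,d=eyes.camera(n); i=eyes.camera_info(n)
    W=T@np.array(i["tool_from_camera"]) if n=="wrist" else np.linalg.inv(np.array(i["extrinsics"]))
    return p,d,W,np.array(i["intrinsics"]),i["k1"]
def cloud(d,W,K,k1):
    v,u=np.mgrid[:d.shape[0],:d.shape[1]]
    q=cv2.undistortPoints(np.stack([u,v],-1).reshape(-1,1,2).astype(float),K,np.array([k1,0,0,0.]))[:,0]
    z=d.reshape(-1,1); P=np.hstack([q*z,z])
    return (P@W[:3,:3].T+W[:3,3]).reshape(*d.shape,3)
E
python3 - <<'E'
from h import *
o=monitor.get_obs(); print(o)
ims=[]
for n in ["scene","top"]:
    p,d,W,K,k1=shot(n); ims.append(p); cv2.imwrite(f"pics/{n}.png",p); np.save(f"{n}.npy",cloud(d,W,K,k1))
    print(n,"cam at",W[:3,3],"axis",W[:3,2])
    for t in ["stand","grip","button_face","cam_tip","cam_pivot","egg_tray","cash_box","pen_pot"]:
        for r in models.boxes_of(n,t): print(t,round(r["confidence"],2),W[:3,:3]@np.array(r["point"])+W[:3,3])
E
```

```text
{'clock': 0.0, 'joint_pos': array([-1.2446,  0.3329, -0.0647,  1.461 ,  0.0216,  1.3499, -0.0885]), 'joint_velocities': array([ 0.0002,  0.0003,  0.0012, -0.0012, -0.0001,  0.0009,  0.0003]), 'tau': array([  0.0003, -62.5431,   0.0491, -39.1618,   0.0161,   0.0095,
        -0.    ]), 'position': array([0.2135, 0.587 , 0.2305]), 'ee_rot': array([ 0.8191,  0.5737, -0.0006,  0.0005]), 'ft_force': array([0.9407, 0.9977, 0.6096]), 'torque': array([-0.0201,  0.0185, -0.0418]), 'grip_width': 1.0017581186174034}
scene cam at [ 1.025  -0.4439  0.8465] axis [-0.4499  0.452  -0.7702]
stand 0.79 [0.6056 0.0665 0.0102]
stand 0.71 [ 0.6873 -0.4457  0.014 ]
stand 0.68 [0.4131 0.2991 0.0294]
stand 0.5 [0.5322 0.0566 0.1593]
grip 0.97 [ 0.6866 -0.4565  0.2841]
grip 0.84 [0.4146 0.3042 0.2692]
grip 0.63 [0.5972 0.0791 0.2114]
cam_tip 0.65 [ 0.5883 -0.4495  0.2097]
cam_tip 0.59 [0.3317 0.3069 0.2103]
cam_tip 0.56 [0.5315 0.057  0.1576]
cam_pivot 0.81 [ 0.6883 -0.4461  0.0165]
cam_pivot 0.71 [0.6047 0.0721 0.0075]
cam_pivot 0.65 [0.4172 0.3018 0.0336]
egg_tray 0.56 [0.6668 0.3216 0.0445]
cash_box 0.79 [ 0.5153 -0.1961  0.0828]
pen_pot 0.89 [ 0.7282 -0.098   0.0859]
top cam at [ 0.5076 -0.0328  1.2985] axis [ 0.091   0.0027 -0.9958]
stand 0.95 [0.4142 0.2909 0.0115]
stand 0.88 [0.5895 0.0693 0.0098]
stand 0.8 [ 0.6699 -0.4467  0.0158]
grip 0.7 [ 0.6716 -0.444   0.286 ]
grip 0.67 [0.4024 0.3027 0.288 ]
grip 0.64 [0.5923 0.0794 0.2231]
cam_tip 0.65 [0.3264 0.3057 0.2088]
cam_tip 0.53 [ 0.6059 -0.4544  0.2108]
cam_tip 0.41 [0.5329 0.058  0.1623]
cam_pivot 0.73 [0.4157 0.2913 0.0121]
cam_pivot 0.67 [0.5892 0.0806 0.0071]
cam_pivot 0.65 [ 0.6689 -0.4454  0.0112]
egg_tray 0.73 [0.6534 0.3334 0.0437]
cash_box 0.61 [ 0.4865 -0.186   0.0879]
pen_pot 0.8 [ 0.7092 -0.0875  0.0821]
```

View pics/scene.png

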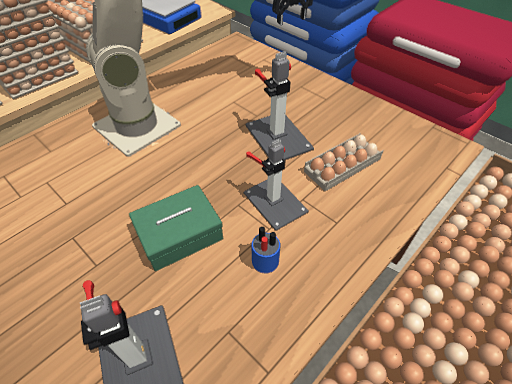

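View pics/top.png

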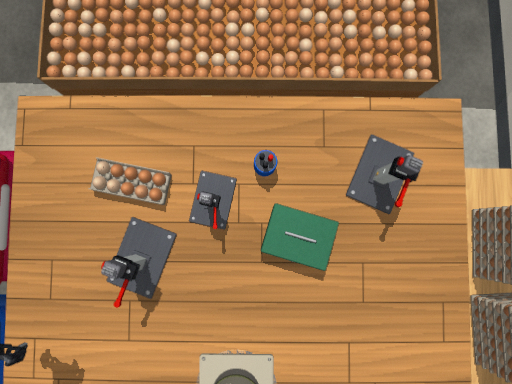

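The views show three stands. The smallest is the middle one, with its grip near (205,198) in the top view and its red lever pointing to -x at (215,222). I'll fit its base and grip from the point clouds.

```bash
python3 - <<'E'
from h import *
for n in ["top","scene"]:
    C=np.load(n+".npy"); im=cv2.imread(f"pics/{n}.png").astype(int)
    near=np.hypot(C[...,0]-.6,C[...,1]-.07)<.17
    dark=(im.max(2)<105)&(np.ptp(im,2)<25)
    m=(near&dark&(abs(C[...,2]-.01)<.012)).astype(np.uint8)
    k,l,s,c=cv2.connectedComponentsWithStats(m); i=1+s[1:,4].argmax(); P=C[l==i]
    r=cv2.minAreaRect(P[:,:2].astype(np.float32)*1000); print(n,"base",r,len(P),P[:,2].mean())
    red=near&(im[...,2]>130)&(im[...,1]<70)&(im[...,0]<70)
    for nm,mm in [("lever",red&(abs(C[...,2]-.157)<.02)),("button",red&(C[...,2]>.183)),("gripz",near&(C[...,2]>.18)&~red)]:
        Q=C[mm]
        if len(Q)<3: print(nm,len(Q)); continue
        print(nm,len(Q),"mean",Q.mean(0),"min",Q.min(0),"max",Q.max(0))
        if nm!="gripz":
            v=cv2.fitLine(Q[:,:2].astype(np.float32),cv2.DIST_HUBER,0,.01,.01).ravel(); print("  line",v,np.degrees(np.arctan2(v[1],v[0])))
        else: print("  rect",cv2.minAreaRect(Q[Q[:,2]<.225][:,:2].astype(np.float32)*1000) if n=="scene" else cv2.minAreaRect(Q[:,:2].astype(np.float32)*1000))
p=cv2.imread("pics/top.png")[150:250,160:260]; q=cv2.imread("pics/scene.png")[120:240,220:320]
cv2.imwrite("pics/c1.png",np.hstack([cv2.resize(p,(400,400),interpolation=2),cv2.resize(q[:100],(400,400),interpolation=2)]))
E
```

```text
top base ((598.4244384765625, 79.94324493408203), (118.4239273071289, 167.75408935546875), 77.79821014404297) 1361 0.010270991237255604
lever 52 mean [0.5315 0.06   0.1617] min [0.5081 0.0555 0.1574] max [0.5647 0.0643 0.1666]
  line [1.     0.0033 0.5244 0.0597] 0.18907532
button 14 mean [0.5761 0.0737 0.4419] min [ 0.5076 -0.0328  0.2044] max [0.6001 0.1052 1.2985]
  line [0.5415 0.8407 0.5761 0.0737] 57.2126
gripz 896 mean [ 0.5208 -0.0144  1.124 ] min [ 0.5076 -0.0328  0.1804] max [0.6045 0.106  1.2985]
  rect ((561.8630981445312, 30.557655334472656), (163.47271728515625, 33.04887390136719), 60.82329177856445)
scene base ((596.8268432617188, 80.0641098022461), (116.85140228271484, 177.6978759765625), 77.67195129394531) 424 0.00897808895737502
lever 38 mean [0.5323 0.0604 0.1603] min [0.5078 0.0559 0.158 ] max [0.5634 0.0648 0.1638]
  line [0.9989 0.0479 0.5284 0.0598] 2.7472093
button 4 mean [0.6027 0.1027 0.202 ] min [0.6005 0.1016 0.1982] max [0.6039 0.1051 0.2043]
  line [ 0.693  -0.7209  0.6027  0.1027] -46.12902
gripz 278 mean [0.5962 0.0771 0.2095] min [0.5754 0.0644 0.1802] max [0.6079 0.0982 0.2376]
  rect ((596.1155395507812, 79.23563385009766), (38.83977508544922, 24.163890838623047), 53.11176300048828)
```

View pics/c1.png

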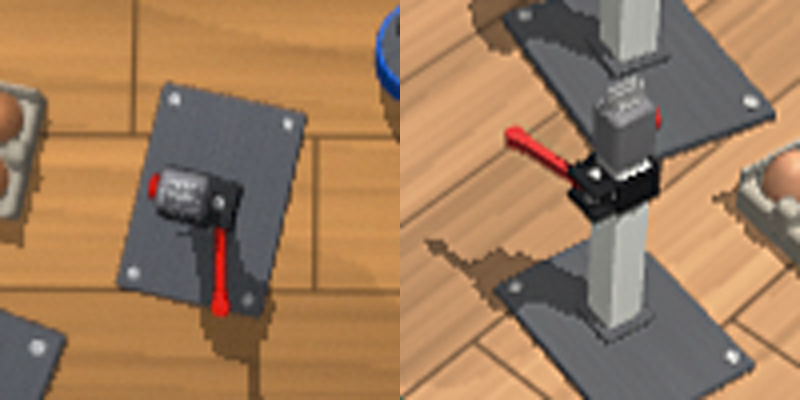

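Emit:
servo_tool([
  [0.5,0,0,-0.06,0,0,0],
  [0,0,0,-0.12,0,0,0],
  [0,0,0,-0.17,0,0,0],
  [0,0,0,-0.19,0,0,0],
  [0,-0.03,0.04,-0.19,0,0,-2],
  [0,-0.06,0.08,-0.19,0,0,-4],
  [0,-0.1,0.125,-0.19,0,0,-6],
  [0,-0.135,0.17,-0.19,0,0,-8],
  [0,-0.17,0.215,-0.19,0,0,-8],
  [0,-0.205,0.26,-0.19,0,0,-8],
  [0,-0.24,0.305,-0.19,0,0,-8],
  [0,-0.275,0.35,-0.19,0,0,-8],
  [0,-0.31,0.395,-0.19,0,0,-8],
  [0,-0.345,0.44,-0.19,0,0,-8],
  [0,-0.375,0.475,-0.19,0,0,-8],
  [0,-0.4,0.5,-0.19,0,0,-8],
  [0,-0.4,0.5,-0.19,0,0,-8],
  [0,-0.4,0.5,-0.19,0,0,-8],
])

```text
clock: 3.15
position: [0.5466, 0.0413, 0.4213]
ee_rot: [0.777, 0.63, 0.0, -0.0]
ft_force: [0.1, 0.1, -0.2]
grip_width: -0.0
```

```bash
cat > see.py <<'E'
from h import *
import sys
T=T_tool(); print("tool",T[:3,3],"x dir",np.degrees(np.arctan2(T[1,0],T[0,0])),"z",T[:3,2], monitor.get_obs()["clock"])
p,d,W,K,k1=shot("wrist"); cv2.imwrite(f"pics/{sys.argv[1]}.png",p)
for t in ["grip","cam_tip","button_face"]:
    for r in models.boxes_of("wrist",t): print(t,round(r["confidence"],2),W[:3,:3]@np.array(r["point"])+W[:3,3])
C=cloud(d,W,K,k1); im=p.astype(int); ok=d>0
near=ok&(np.hypot(C[...,0]-.59,C[...,1]-.08)<.17)
red=near&(im[...,2]>120)&(im[...,1]<70)&(im[...,0]<70)
for nm,mm in [("lever",red&(C[...,2]<.18)&(C[...,2]>.14)),("button",red&(C[...,2]>.183)&(C[...,2]<.22))]:
    Q=C[mm]; print(nm,len(Q))
    if len(Q)>10:
        v=cv2.fitLine(Q[:,:2].astype(np.float32),cv2.DIST_HUBER,0,.001,.01).ravel(); print(" ",Q.mean(0),Q.min(0),Q.max(0),"ang",np.degrees(np.arctan2(v[1],v[0])))
for lo,hi in [(.216,.227),(.185,.215),(.165,.175),(.005,.015)]:
    m=(near&(C[...,2]>lo)&(C[...,2]<hi)&~red); 
    if lo<.1: m&=(im.max(2)<110)&(np.ptp(im,2)<30)
    k,l,s,c=cv2.connectedComponentsWithStats(m.astype(np.uint8))
    if k<2: continue
    Q=C[l==1+s[1:,4].argmax()]; r=cv2.minAreaRect(Q[:,:2].astype(np.float32)*1000); print("slab",lo,len(Q),r,Q[:,2].mean())
E
python3 see.py w1
```

```text
tool [0.5466 0.0413 0.4213] x dir 78.04952162906578 z [-0.0001  0.0005 -1.    ] 3.15
grip 0.96 [0.583  0.0826 0.2239]
grip 0.53 [ 0.6883 -0.4371  0.053 ]
cam_tip 0.51 [0.5318 0.0571 0.1604]
lever 240
  [0.5318 0.0608 0.1621] [0.5074 0.0541 0.1593] [0.5664 0.0668 0.1645] ang -0.28566238
button 30
  [0.5947 0.104  0.2079] [0.5888 0.0996 0.2033] [0.6035 0.1072 0.2176] ang -14.114094
slab 0.216 402 ((590.7215576171875, 83.349365234375), (34.08187484741211, 27.48969841003418), 78.7585220336914) 0.22178232755653782
slab 0.185 181 ((581.478271484375, 79.89042663574219), (17.047086715698242, 38.70592498779297), 21.15610122680664) 0.2008364714555601
slab 0.165 464 ((588.9883422851562, 76.5843276977539), (52.400665283203125, 36.16379165649414), 78.83257293701172) 0.17037973219240496
slab 0.005 2917 ((600.053955078125, 81.44497680664062), (116.93232727050781, 166.39865112304688), 77.79302215576172) 0.010649251982268142
```

View pics/w1.png

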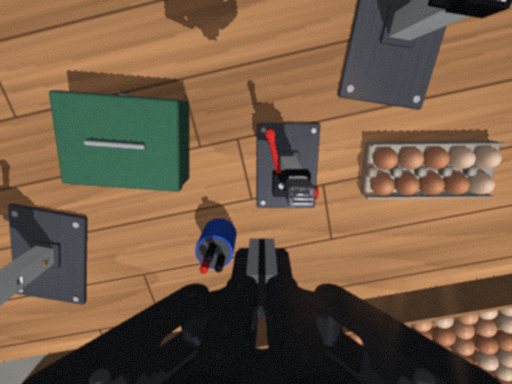

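Emit:
servo_tool([
  [0,0.025,-0.015,0.03,0,0,0],
  [0,0.05,-0.03,0.07,0,0,0],
  [0,0.05,-0.03,0.12,0,0,0],
  [0,0.05,-0.03,0.17,0,0,0],
  [0,0.05,-0.03,0.21,0,0,0],
  [0,0.05,-0.03,0.24,0,0,0],
  [0,0.05,-0.03,0.26,0,0,0],
  [0,0.05,-0.03,0.27,0,0,0],
  [0,0.05,-0.03,0.27,0,0,0],
  [0,0.05,-0.03,0.27,0,0,0],
])

```text
clock: 4.6
position: [0.5284, 0.096, 0.1523]
ee_rot: [0.777, 0.63, 0.001, 0.0]
ft_force: [-0.2, 0.3, 1.2]
grip_width: 0.001
```

Emit:
servo_tool([
  [0,-0.01,0,0,0,0,0],
  [0,-0.02,0,0,0,0,0],
  [0,-0.03,0.001,0,0,0,0],
  [0,-0.037,0.002,0,0,0,0],
  [0,-0.044,0.004,0,0,0,0],
  [0,-0.05,0.007,0,0,0,0],
  [0,-0.056,0.012,0,0,0,0],
  [0,-0.062,0.017,0,0,0,0],
  [0,-0.067,0.023,0,0,0,0],
  [0,-0.072,0.029,0,0,0,0],
  [0,-0.076,0.035,0,0,0,0],
  [0,-0.079,0.041,0,0,0,0],
  [0,-0.079,0.041,0,0,0,0],
  [0,-0.079,0.041,0,0,0,0],
])

```text
clock: 6.35
position: [0.553, 0.013, 0.1514]
ee_rot: [0.776, 0.631, 0.002, -0.0]
ft_force: [6.1, 13.6, -2.2]
grip_width: 0.0
```

```bash
python3 - <<'E'
from h import *
p,d,W,K,k1=shot("top"); o=monitor.get_obs(); print(o["clock"],o["position"],o["ft_force"])
q,d2,W2,_,_=shot("scene"); 
cv2.imwrite("pics/c2.png",np.hstack([cv2.resize(p[150:250,160:260],(400,400),interpolation=2),cv2.resize(q[110:210,210:310],(400,400),interpolation=2)]))
for n,w in (("top",W),("scene",W2)):
  for r in models.boxes_of(n,"cam_tip"): print(n,round(r["confidence"],2),w[:3,:3]@np.array(r["point"])+w[:3,3])
E
```

```text
6.4 [0.5529 0.0129 0.1514] [ 5.6944 13.2323 -2.9504]
top 0.63 [ 0.6078 -0.4533  0.2103]
top 0.57 [0.3277 0.3054 0.2068]
scene 0.58 [0.5708 0.0175 0.1565]
scene 0.43 [ 0.591  -0.4508  0.2137]
```

View pics/c2.png

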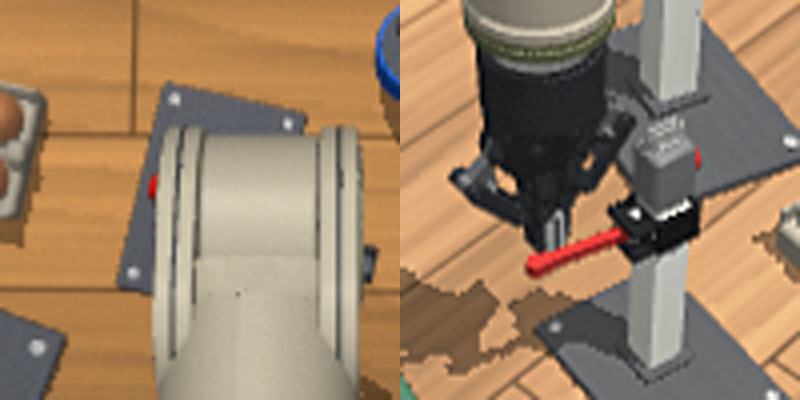

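Emit:
servo_tool([
  [0,0.004,0.001,0,0,0,0],
  [0,0.008,0.003,0,0,0,0],
  [0,0.008,0.006,0,0,0,0],
  [0,0.008,0.008,0,0,0,0],
  [0,0.008,0.008,0,0,0,0],
])

```text
clock: 7.18
position: [0.5606, 0.0152, 0.1509]
ee_rot: [0.777, 0.629, -0.001, -0.0]
ft_force: [-6.1, -1.2, -0.2]
grip_width: 0.002
```

Emit:
servo_tool([
  [0,0,-0.01,0,0,0,0],
  [0,0,-0.018,0,0,0,0],
  [0,0,-0.02,-0.02,0,0,0],
  [0,0,-0.02,-0.06,0,0,0],
  [0,0,-0.02,-0.11,0,0,0],
  [0,0,-0.02,-0.16,0,0,0],
  [0,0,-0.02,-0.21,0,0,0],
  [0.4,0,-0.02,-0.23,0,0,0],
  [0.85,0,-0.02,-0.23,0,0,0],
  [0.85,0,-0.02,-0.23,0,0,0],
])

```text
clock: 8.43
position: [0.541, 0.0204, 0.3802]
ee_rot: [0.777, 0.63, -0.0, -0.0]
ft_force: [-0.0, -0.5, 0.0]
grip_width: 0.639
```

```bash
python3 see.py w2
```

```text
tool [0.541  0.0204 0.3802] x dir 78.02761980076927 z [-0.001  0.    -1.   ] 8.425
grip 0.87 [0.5829 0.0783 0.2248]
cam_tip 0.83 [0.5772 0.0113 0.1601]
cam_tip 0.51 [0.5771 0.0785 0.0099]
button_face 0.4 [0.5931 0.1036 0.2085]
lever 285
  [0.5758 0.0154 0.1622] [ 0.5643 -0.0146  0.1598] [0.5863 0.0494 0.1646] ang 76.52365
button 29
  [0.595  0.1042 0.2083] [0.5867 0.1011 0.2045] [0.6028 0.1069 0.2195] ang -9.505876
slab 0.216 474 ((590.2992553710938, 83.64425659179688), (33.918949127197266, 26.52428436279297), 77.8454360961914) 0.2217058832850394
slab 0.185 287 ((583.0000610351562, 84.79431915283203), (19.735925674438477, 43.89750289916992), 9.989445686340332) 0.20087843186438842
slab 0.165 582 ((589.22119140625, 75.97777557373047), (52.59616470336914, 36.92595291137695), 77.03257751464844) 0.17045075995358494
slab 0.005 3073 ((573.6848754882812, 86.46558380126953), (118.4713363647461, 114.1021957397461), 77.7986831665039) 0.010651293632515348
```

View pics/w2.png

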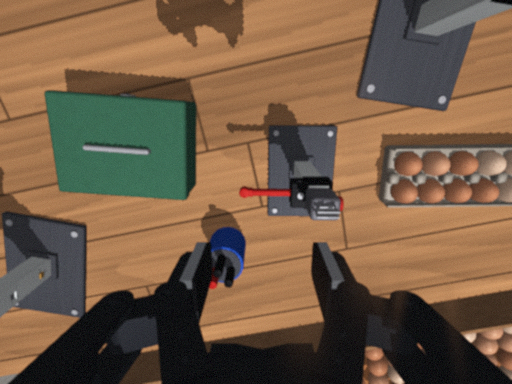

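The wrist view shows the lever, from about (245,192) to the collar at (300,190), now pointing to the stand's -y. That is about 1.55 rad, so it is open. Next is the grip.

Emit:
servo_tool([
  [1,0.025,0.012,0,0,0,0],
  [1,0.05,0.024,0,0,0,0],
  [1,0.0725,0.035,0,0,0,0],
  [1,0.0725,0.035,0.02,0,0,0],
  [1,0.0725,0.035,0.06,0,0,0],
  [1,0.0725,0.035,0.1,0,0,0],
  [1,0.0725,0.035,0.14,0,0,0],
  [1,0.0725,0.035,0.17,0,0,0],
  [1,0.0725,0.035,0.19,0,0,0],
  [1,0.0725,0.035,0.203,0,0,0],
  [1,0.0725,0.035,0.203,0,0,0],
], grip_force=50)

```text
clock: 10.0
position: [0.5903, 0.0839, 0.1775]
ee_rot: [0.777, 0.629, -0.001, -0.0]
ft_force: [0.6, 0.1, -0.6]
grip_width: 1.002
```

Emit:
servo_tool([
  [0.7,0,0,0,0,0,0],
  [0.4,0,0,0,0,0,0],
  [0,0,0,0,0,0,0],
  [0,0,0,0,0,0,0],
  [0,0,0,0,0,0,0],
  [0,0,0,0,0,0,0],
  [0,0,0,0,0,0,0],
  [0,0,0,0,0,0,0],
])

```text
clock: 11.0
position: [0.591, 0.0832, 0.1797]
ee_rot: [0.777, 0.629, 0.0, 0.0]
ft_force: [-4.5, -3.5, 8.6]
grip_width: 0.401
```

```bash
python3 - <<'E'
from h import *
o=monitor.get_obs(); print(o["clock"],o["position"],o["ft_force"],o["grip_width"]*85)
q,*_=shot("scene"); cv2.imwrite("pics/c3.png",cv2.resize(q[90:210,200:320],(600,600),interpolation=2))
E
```

```text
11.0 [0.591  0.0832 0.1797] [-4.4959 -3.4605  8.5616] 34.07332705980291
```

View pics/c3.png

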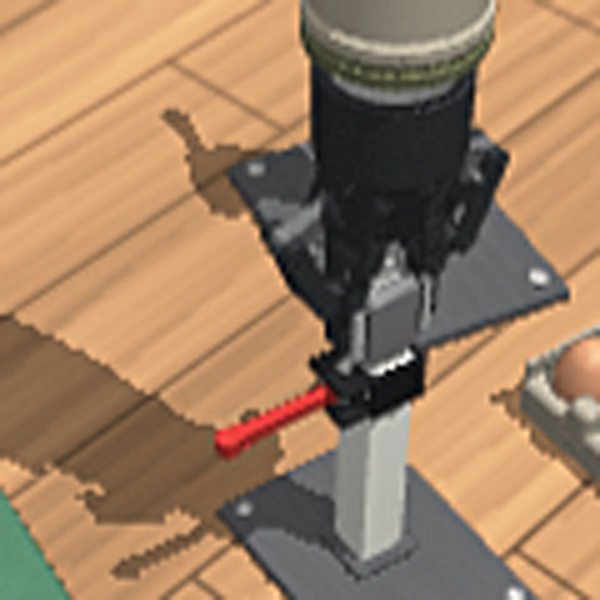

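The picture shows the fingers across the grip (390,320), the lever open (230,440) and a 34 mm opening, so the button is in. I'll draw it up slowly.

Emit:
servo_tool([
  [0,0,0,-0.004,0,0,0],
  [0,0,0,-0.008,0,0,0],
  [0,0,0,-0.014,0,0,0],
  [0,0,0,-0.02,0,0,0],
  [0,0,0,-0.027,0,0,0],
  [0,0,0,-0.034,0,0,0],
  [0,0,0,-0.041,0,0,0],
  [0,0,0,-0.041,0,0,0],
])

```text
clock: 12.05
position: [0.5909, 0.0832, 0.2198]
ee_rot: [0.777, 0.629, 0.0, 0.0]
ft_force: [0.9, -4.8, -0.9]
grip_width: 0.4
```

Emit:
servo_tool([
  [0,0,0,-0.006,0,0,0],
  [0,0,0,-0.013,0,0,0],
  [0,0,0,-0.02,0,0,0],
  [0,0,0,-0.027,0,0,0],
  [0,0,0,-0.034,0,0,0],
  [0,0,0,-0.041,0,0,0],
  [0,0,0,-0.047,0,0,0],
  [0,0,0,-0.053,0,0,0],
  [0,0,0,-0.057,0,0,0],
  [0,0,0,-0.059,0,0,0],
  [0,0,0,-0.06,0,0,0],
  [0,0,0,-0.06,0,0,0],
])

```text
clock: 13.55
position: [0.5909, 0.0832, 0.279]
ee_rot: [0.777, 0.629, -0.0, 0.0]
ft_force: [3.2, -4.8, -2.9]
grip_width: 0.399
```

Emit:
servo_tool([
  [0,0,0,-0.001,0,0,0],
  [0,0,0,-0.002,0,0,0],
  [0,0,0,-0.002,0,0,0],
  [0,0,0,-0.002,0,0,0],
])

```text
clock: 14.05
position: [0.5908, 0.0832, 0.2799]
ee_rot: [0.777, 0.629, -0.001, 0.0]
ft_force: [5.5, -5.7, -11.0]
grip_width: 0.402
```

```bash
python3 - <<'E'
from h import *
o=monitor.get_obs(); print(o["clock"],o["position"],o["ft_force"],o["grip_width"]*85)
q,d,W,K,k1=shot("scene"); cv2.imwrite("pics/c4.png",cv2.resize(q[60:210,200:350],(600,600),interpolation=2))
for t in ["grip","cam_tip","egg_tray","cash_box","pen_pot"]:
    for r in models.boxes_of("scene",t): print(t,round(r["confidence"],2),W[:3,:3]@np.array(r["point"])+W[:3,3])
E
```

```text
14.05 [0.5908 0.0832 0.2799] [  5.4841  -5.7086 -10.9509] 34.179790996394
grip 0.92 [ 0.6858 -0.456   0.2856]
grip 0.62 [0.58   0.0182 0.1594]
grip 0.59 [0.5998 0.0804 0.2642]
cam_tip 0.57 [ 0.5887 -0.4499  0.2105]
cam_tip 0.56 [0.3124 0.3093 0.2101]
cam_tip 0.47 [0.5751 0.0139 0.1584]
egg_tray 0.67 [0.6672 0.3233 0.044 ]
cash_box 0.89 [ 0.5153 -0.1959  0.0832]
```

View pics/c4.png

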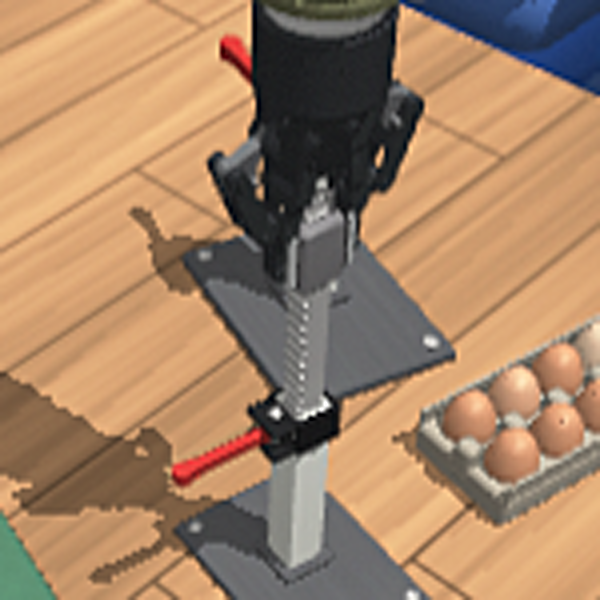

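```bash
python3 - <<'E'
from h import *
for n in ("top","scene"):
    q,d,W,K,k1=shot(n); o=monitor.get_obs(); print(o["position"],o["ft_force"],o["joint_velocities"].max())
    for r in models.boxes_of(n,"pen_pot"): print(n,r["confidence"],W[:3,:3]@np.array(r["point"])+W[:3,3])
print(ticket.hand_in())
E
```

```text
[0.5908 0.0832 0.2799] [  5.2577  -4.4555 -10.9689] 0.0023723225492024848
top 0.89 [ 0.709  -0.0872  0.0815]
[0.5908 0.0832 0.2799] [  5.375   -4.2482 -10.9297] 0.0007641346595936038
scene 0.58 [ 0.7287 -0.0984  0.0851]
the job is handed in; nothing more can be done
None
```

The price-card stand is up: the arm is holding the tube at the second stop by the grip with the button squeezed in, and the job is handed in at about 14 s of the 45 s allowed. The hand-in gave no verdict.

- **Lever:** I swung the red cam lever open with closed fingers before lifting. The wrist camera then put it at about 1.55 rad, and it was still pointing to the stand's -y at the end.
- **Grip and button:** I pinched the grip across the button at 50 N. The opening reads 34 mm, against 35 mm with the button in.
- **Lift:** The hand rose 100 mm. The downward force then went from 3 N to 11 N over the last millimetre, which fits the hard stop, and the arm is at rest.
- **Bystanders:** The egg tray, cash box and pen pot are within about 2 mm of where they started.
- **Checks that missed or disagreed:**
  - The network missed the pen pot once and then found it in both cameras.
  - It put the raised grip at z 0.264 m instead of about 0.299 m, while the fingers hid much of it. I relied on the hand's travel and the force at the stop instead.

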